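# Hold the counter bin open by its pedal and let the lid down softly

### The job

I am about to tip peelings into the little steel pedal bin on the counter: press its pedal down with your fingertips until the lid stands wide open, and keep it there for three seconds. Then let the pedal up slowly so that the lid settles shut without dropping or clapping, and take your hand away. Do not touch the lid itself, do not tip or shove the bin, and leave the pot, tub, spoon rest and scoop around it alone.

Things in the scene. Friction and masses are not known exactly. Their poses are not given: they have to be found in the camera images.
- bin: the loose countertop pedal bin, a brushed steel drum on a black base ring, 172 mm in diameter, 290 mm tall with its lid shut, about 1.6 to 2.2 kg, on rubber feet. Origin: centre of its underside on the counter; z up; its front, where the pedal sticks out, faces along its own -x, and the lid hinge is at its back (+x). Hard pressing on the pedal (more than about 20 N) lifts its back feet.
- pedal_plate: the tread of the bin's pedal, a steel plate with a black ribbed rubber top, 40 mm deep (along x) and 58 mm wide (along y), 9 mm thick, out in front of the drum near the counter; its near edge stands 14 mm from the drum and its outer edge 54 mm. Its origin is the cross pin about which the pedal turns, inside the base 10 mm in front of the bin's centre and 30 mm above the counter; its x and y axes are the bin's when the pedal is up.
- pedal_top (a point): the point to press: middle of the width of the rubber top of the pedal tread, 41 mm out from the drum and 15 mm in from the outer edge, 37 mm above the counter when the pedal is up. It moves with the pedal: fully pressed it is 22 mm lower. The drum rises 290 mm tall behind it, so a hand that comes in leaning away from the bin (tool tilted about 30 degrees, fingers pointing down and towards the bin) has more room. The point's axes are those of the bin while the pedal is up.
- bin_pedal (a joint): pedal angle, rad: 0 up (lid shut), 0.19 fully down on its stop. Pressing takes about 8 N at the point to press to start with, falling to about 3 N when the lid is wide open; past that the stop is hard, so press only a millimetre or two beyond it at most. The weight of the lid brings the pedal back up by itself as the finger rises.
- bin_lid (a joint): lid angle, rad: 0 shut, 1.25 on its stop; wide open means above 1.0. A rod links it to the pedal: lid angle = 6.58 x pedal angle; 1 mm at the point to press moves it about 0.057 rad. No damper: a pedal let go claps it shut. Letting the pedal up at 10 mm/s is soft; above 2.2 rad/s over the last 0.35 rad (38 mm/s at the pedal), or 3.5 rad/s anywhere, it counts as dropped.
- lid_cover: the bin's lid, a shallow steel dome 176 mm in diameter and 30 mm high. Its origin is on the hinge pin at the back of the bin, 260 mm above the counter; when shut its x axis is the bin's and its front edge is 181 mm to its -x. Do not touch it: the pedal lifts it.
- glass_pot: small green glass storage pot with a wooden lid, 72 mm in diameter, 88 mm tall, loose; origin at the centre of its underside. Leave it alone.
- lime_tub: lime green open plastic tub, 130 x 100 mm and 75 mm tall, loose; origin at the centre of its underside. Leave it alone.
- spoon_rest: blue ceramic spoon rest, a dish 104 mm in diameter and 20 mm high with a tongue that reaches 129 mm to its -x, loose; origin under the centre of the dish. Leave it alone.
- scoop: wooden scoop, bowl 85 x 56 mm and 30 mm high, with a handle that reaches 136 mm to its -x, loose; origin under the centre of the bowl. Leave it alone.

How it is judged:
By the outcome, as a careful person would: the job done as asked, in the order asked, and still so for the second after the job is handed in, with the robot touching nothing.
It also fails if it takes over 46 s, if anything falls off the work surface, if the arm or the gripper's body presses on something with over 40 N, if the wrist force passes 120 N, or if a joint passes its speed limit or range.

### The arm

A 6-joint arm with a two-finger parallel gripper is mounted at the origin on the work surface. World frame = base frame: x ahead of the robot, y to its left, z up, the work surface at z = 0. Lengths are in m, angles in rad, forces in N, time in s.
With the tool pointing down it reaches from about 0.325 to 0.9 m from the base axis. Payload 6.1 kg.
Tool frame: the origin (TCP) lies between the finger pads; the fingertips stand 14 mm ahead of it and the grasp point (between the pads) lies 5 mm behind it; z points along the fingers, y is the direction in which the jaws open and shut (so a half turn about z gives the same grasp; the last joint's range is limited). The gripper opens to 87 mm and grips with 3 to 60 N. Pads are 19 mm wide; open, the fingers measure 117 mm over their backs; the gripper's body (75 mm by 190 mm) begins 51 mm behind the grasp point.
Start: joints at [1.169, 0.22, 1.526, -0, 1.395, -0.126], TCP at [0.17, 0.601, 0.237] pointing down, gripper open.
Joint ranges: [-2.98, 2.98], [-0.91, 2.08], [0.09, 2.57], [-1.24, 4.39], [0.2, 2.65], [-2.68, 2.68]. Speed limits (rad/s): [2.57, 2.57, 3.01, 3.14, 3.14, 3.14].

### API

Orientations are given as a unit quaternion [w, x, y, z].
In Python, from workcell import r, cams gives the robot as it stands. The module is installed in compiled form; this text tells all that it offers.
- The arm moves only by the tool servo_tool, never from a script. Its argument "commands" is one flat list of numbers, 7 for each row, row after row: the shift along the tool's x, y, z in m, then the turn, a rotation vector about the tool's x, y, z in degrees, then the finger opening in m, from 0 to 0.087. A call has 1 to 12 rows; each row shifts and turns the pose as measured when the row begins, along the tool's axes as they then stand; what a row does not reach is not made up. A row lasts 1/12 s, in which the tool goes at most 41.7 mm and 7.16 degrees, less where a joint would pass 70% of its speed; a pose out of reach is approached as far as the arm can. A call is refused whole if a number of a shift passes 0.0417 or a number of a turn 7.16, either way. A call with a gripper value outside its range is refused whole. The fingers move at their own pace and stop on an object; "grip_force" is the grip in N (left out, the last holds). Time passes only in rows, so rows that do not move let the fingers close. It gives the time, the measured TCP pose, the force and the opening at its end, in the units of the state.
- r.observe(): the state, without advancing time (a new reading comes with each control period).
- cams.get_image(name): name is "scene" or "top"; returns the picture (400x640x3 uint8, blue, green, red); there is no depth.
- cams.camera_info(name): a dict with "camera_matrix" (3x3 intrinsics, pixels), "R" (3x3) and "t" (3): a world point X has camera coordinates R X + t. Camera axes: x right, y down, z forward; pixel columns grow to the right and rows downward; lengths in m; the calibration is good to about 2 mm. A picture is of the moment at which its call begins. camera_info takes no time and is no camera call.
- r.close_job(): hands the job in, once; it reports no verdict.
The state is a dict: "time_s": time; "joint_pos": joint angles; "dq": joint speeds; "tau": joint torques, N m; "tcp_pos": TCP position; "ee_rot": TCP orientation; "force": force on the tool from outside, world axes, zero at the start; "ft_torque": the same for the moment, N m; "finger_gap": opening from 0.0 (shut) to 1.0 (fully open).
Only numpy, scipy, OpenCV 4.12 (cv2) and the standard library are available. Lean on these libraries where they do the work, as an engineer would, in place of code of your own. Each camera call takes 0.05 s, during which the arm holds its last target.

## Working session

There is one attempt and no reset: what is moved stays moved. The work goes in short steps, Python scripts to look and compute and a tool call to move; the robot and the scene stay as the last step left them, time stands still between calls to the robot, and variables do not carry over. Pictures are saved under pics/ and viewed, and the job is handed in when it is done.

Besides the shell and the picture viewer there is one more tool, called after "Emit:" in YAML: its name, and indented under it one key for each argument. servo_tool: Moves the arm, as the interface text tells. Its arguments: {"type":"object","properties":{"commands":{"type":"array","items":{"type":"number"}},"grip_force":{"type":"number"}},"required":["commands"]}

```bash
mkdir -p pics
python3 - <<'E'
from workcell import r,cams
import cv2
o=r.observe();print({k:o[k] for k in('time_s','tcp_pos','ee_rot','force','finger_gap')})
for n in('scene','top'):
    cv2.imwrite(f'pics/{n}0.png',cams.get_image(n)); c=cams.camera_info(n);print(n,c)
E
```

```text
{'time_s': 0.0, 'tcp_pos': array([0.16997481, 0.60082707, 0.23543256]), 'ee_rot': array([-2.54430884e-04,  1.37457634e-01,  9.90507170e-01, -9.37908572e-04]), 'force': array([ 0.52224147,  0.83361938, -0.88805885]), 'finger_gap': 0.9979931633440644}
scene {'camera_matrix': array([[508.21261845,   0.        , 321.26985954],
       [  0.        , 508.21261845, 202.74345249],
       [  0.        ,   0.        ,   1.        ]]), 'R': array([[ 0.93133534, -0.36408088, -0.00771964],
       [-0.30830691, -0.77702686, -0.54879514],
       [ 0.19380745,  0.51349233, -0.83592123]]), 't': array([-0.50654304,  0.27294671,  1.34096358])}
top {'camera_matrix': array([[457.35136265,   0.        , 315.05930963],
       [  0.        , 457.35136265, 200.98176521],
       [  0.        ,   0.        ,   1.        ]]), 'R': array([[-2.87332896e-02, -9.99587104e-01,  1.37404956e-04],
       [-9.88114071e-01,  2.83827278e-02, -1.51079460e-01],
       [ 1.51013180e-01, -4.47678165e-03, -9.88521612e-01]]), 't': array([0.0377644 , 0.5662302 , 1.19904719])}
```

View pics/scene0.png

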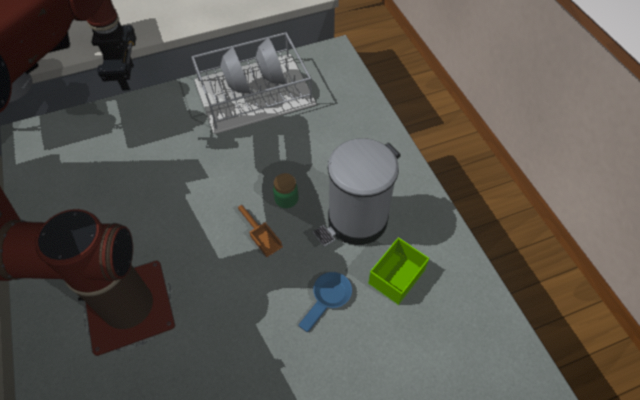

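View pics/top0.png

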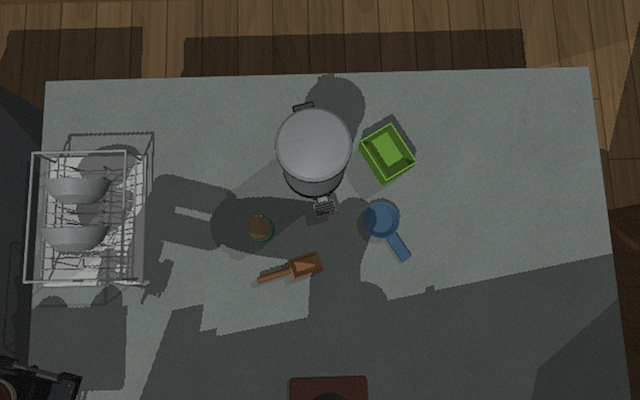

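The scene view shows the bin at (362,190), its pedal at (320,235), the pot at (285,190), the scoop at (265,238), the spoon rest at (333,290) and the tub at (400,270). In the top view the pedal is at (324,205). I'll zoom in on both.

Run:
```python
import cv2,numpy as np
a=cv2.imread('pics/scene0.png')[150:300,235:435];b=cv2.imread('pics/top0.png')[90:290,240:440]
f=lambda i:np.clip(cv2.resize(i,None,fx=4,fy=4,interpolation=cv2.INTER_CUBIC).astype(float)*1.6,0,255).astype('uint8')
a=f(a)
cv2.imwrite('pics/a1.png',a)
cv2.imwrite('pics/b1.png',f(cv2.imread('pics/top0.png')[90:240,240:440]))
```

```text
(no output)
```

View pics/a1.png

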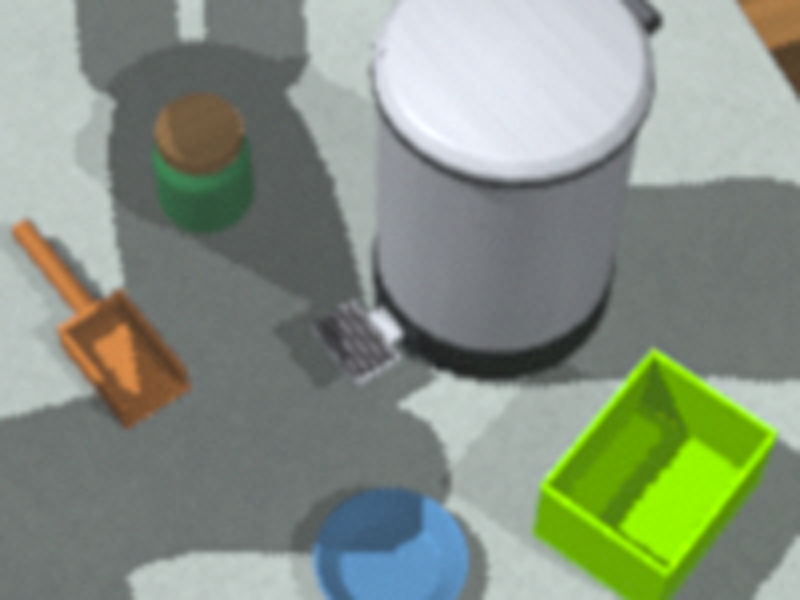

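View pics/b1.png

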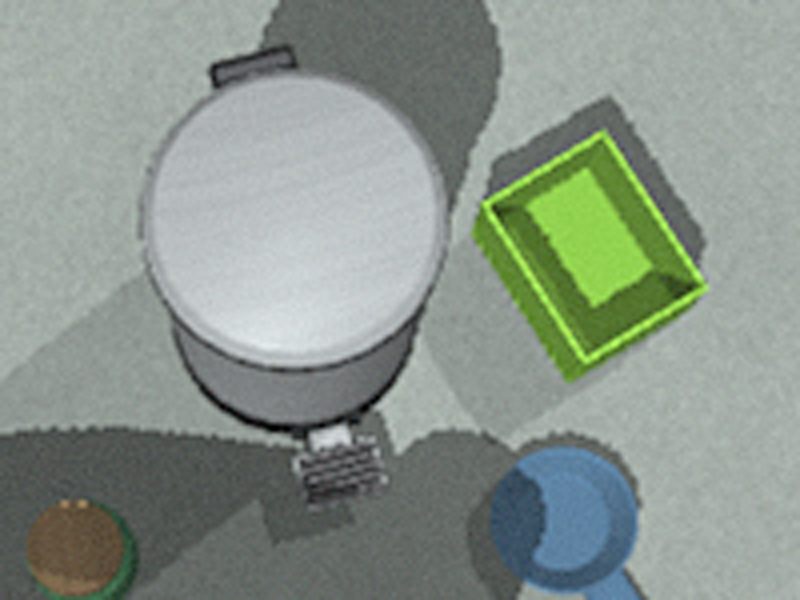

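```bash
cat > h.py <<'E'
import numpy as np
from workcell import r,cams
C={n:cams.camera_info(n) for n in('scene','top')}
def ray(n,p):
    c=C[n];R=c['R'];o=-R.T@c['t'];d=R.T@np.linalg.inv(c['camera_matrix'])@np.array([p[0],p[1],1.]);return o,d/np.linalg.norm(d)
def plane(n,p,z):
    o,d=ray(n,p);return o+d*(z-o[2])/d[2]
def tri(p,q):
    o1,d1=ray('scene',p);o2,d2=ray('top',q)
    s=np.linalg.lstsq(np.c_[d1,-d2],o2-o1,rcond=None)[0];a=o1+s[0]*d1;b=o2+s[1]*d2;return (a+b)/2,np.linalg.norm(a-b)
def proj(n,X):
    c=C[n];v=c['camera_matrix']@(c['R']@np.asarray(X)+c['t']);return v[:2]/v[2]
E
python3 - <<'E'
from h import *
np.set_printoptions(precision=4,suppress=True)
fa=lambda p:(235+(p[0]-1.5)/4,150+(p[1]-1.5)/4); fb=lambda p:(240+(p[0]-1.5)/4,90+(p[1]-1.5)/4)
print('tread',tri(fa((359,342)),fb((341,472))),plane('top',fb((341,472)),.037),plane('scene',fa((359,342)),.037))
for n,f,l in(('top',fb,[(310,508),(385,485),(297,455),(372,435)]),('scene',fa,[(316,320),(362,382),(355,300),(403,350)])):
    for p in l: print(n,plane(n,f(p),.037))
print('lidc',plane('top',fb((296,218)),.262), 'bottomring')
# green mask tub etc
for nm,p in(('pot',fb((77,548))),): print(nm,plane('top',p,.088))
for p in((125,425),(190,380)): print('scoop',plane('scene',fa(p),.03))
print('rest',plane('top',fb((564,518)),.02)); 
for p in((485,205),(602,132),(706,288),(583,360)):print('tub',plane('top',fb(p),.075))
print('hinge',plane('top',fb((254,68)),.26))
E
```

```text
tread (array([ 0.5507, -0.005 ,  0.0298]), np.float64(0.0015376107834733626)) [ 0.5489 -0.0047  0.037 ] [ 0.55   -0.0089  0.037 ]
top [0.5249 0.0171 0.037 ]
top [ 0.5392 -0.0344  0.037 ]
top [0.5615 0.0249 0.037 ]
top [ 0.5738 -0.0267  0.037 ]
scene [0.5285 0.0186 0.037 ]
scene [ 0.5403 -0.0389  0.037 ]
scene [0.5598 0.0237 0.037 ]
scene [ 0.576 -0.026  0.037]
lidc [0.6645 0.022  0.262 ] bottomring
pot [0.4971 0.1693 0.088 ]
scoop [ 0.3793 -0.0069  0.03  ]
scoop [0.4318 0.0098 0.03  ]
rest [ 0.515  -0.1574  0.02  ]
tub [ 0.7227 -0.1067  0.075 ]
tub [ 0.7716 -0.1884  0.075 ]
tub [ 0.6611 -0.2522  0.075 ]
tub [ 0.6144 -0.1673  0.075 ]
hinge [0.755  0.0437 0.26  ]
```

Emit:
servo_tool:
  commands: [-0.009,-0.011,-0.004,0,0,0,0,-0.019,-0.022,-0.004,0,0,0,0,-0.019,-0.022,-0.003,0,0,0,0,-0.019,-0.022,-0.003,0,0,0,0,-0.019,-0.022,-0.003,0,0,0,0,-0.019,-0.022,-0.003,0,0,0,0,-0.019,-0.022,-0.002,0,0,0,0,-0.019,-0.022,-0.002,0,0,0,0,-0.019,-0.022,-0.001,0,0,0,0,-0.019,-0.022,0,0,0,0,0,-0.019,-0.022,0,0,0,0,0,-0.019,-0.022,0,0,0,0,0]
  grip_force: 15

```text
time_s: 1.1
tcp_pos: [0.3111, 0.2867, 0.2553]
ee_rot: [-0.003, 0.133, 0.991, -0.005]
force: [1.3, 0.7, 0.8]
finger_gap: 0.17
```

Emit:
servo_tool:
  commands: [-0.019,-0.022,0,0,0,0,0,-0.019,-0.022,0,0,0,0,0,-0.019,-0.022,0,0,0,0,0,-0.019,-0.022,0,0,0,0,0,-0.019,-0.022,0,0,0,0,0,-0.019,-0.022,0,0,0,0,0,-0.019,-0.022,0,0,0,0,0,-0.019,-0.022,0,0,0,0,0,-0.019,-0.022,0,0,0,0,0,-0.019,-0.022,0,0,0,0,0,-0.019,-0.022,0,0,0,0,0,-0.014,-0.017,0,0,0,0,0]

```text
time_s: 2.1
tcp_pos: [0.4599, -0.0399, 0.254]
ee_rot: [-0.004, 0.133, 0.991, -0.005]
force: [-0.6, 0.6, 0.7]
finger_gap: 0.004
```

```bash
cat >> h.py <<'E'
from scipy.spatial.transform import Rotation as Ro
yaw=np.radians(14);t=np.radians(30)
u=np.array([np.cos(yaw),np.sin(yaw),0]);Y=np.array([-np.sin(yaw),np.cos(yaw),0]);Z=np.sin(t)*u+np.array([0,0,-np.cos(t)])
RT=np.c_[np.cross(Y,Z),Y,Z]
def todo(P):
    o=r.observe();q=o['ee_rot'];R=Ro.from_quat([q[1],q[2],q[3],q[0]])
    e=(R.inv()*Ro.from_matrix(RT))
    d=np.array(P)-o['tcp_pos']
    np.set_printoptions(precision=4,suppress=True)
    print('t',o['time_s'],'tcp',o['tcp_pos'],'F',o['force'],'gap',o['finger_gap'],'q',o['joint_pos'])
    print('shift tool',R.inv().apply(d),'rotvec deg',np.degrees(e.as_rotvec()))
    print('shift in target frame',RT.T@d,'world down in tool',R.inv().apply([0,0,-1]))
E
python3 -c "
from h import *
todo([.46,-.03,.26])"
```

```text
t 2.1 tcp [ 0.4599 -0.0399  0.254 ] F [-0.5822  0.5917  0.737 ] gap 0.00420472385674099 q [-0.2494 -0.1862  1.9057 -0.0115  1.4288 -1.5519]
shift tool [ 0.0025  0.0095 -0.0061] rotvec deg [ -8.2043 -29.8731 -28.4679]
shift in target frame [-0.0052  0.0096 -0.004 ] world down in tool [-0.0065  0.0115  0.9999]
```

Emit:
servo_tool:
  commands: [0,0,0,-1.0,-3.7,-3.6,0,0,0,0,-1.0,-3.7,-3.6,0,0,0,0,-1.0,-3.7,-3.6,0,0,0,0,-1.0,-3.7,-3.6,0,0,0,0,-1.0,-3.7,-3.6,0,0,0,0,-1.0,-3.7,-3.6,0,0,0,0,-1.0,-3.7,-3.6,0,0,0,0,-1.0,-3.7,-3.6,0,0,0,0,0,0,0,0]

```text
time_s: 2.85
tcp_pos: [0.4601, -0.0449, 0.247]
ee_rot: [0.26, -0.129, 0.956, 0.03]
force: [-1.2, 0.0, 0.8]
finger_gap: 0.006
```

```bash
python3 -c "
from h import *
todo([.538,-.008,.085])"
```

```text
t 2.85 tcp [ 0.4601 -0.0449  0.247 ] F [-1.16    0.017   0.8196] gap 0.00560908842870584 q [-0.5345 -0.6121  2.3027  0.4129  1.094  -2.499 ]
shift tool [0.0086 0.0168 0.1825] rotvec deg [0.1094 0.3696 1.368 ]
shift in target frame [0.0078 0.0169 0.1825] world down in tool [0.5055 0.0104 0.8628]
```

Emit:
servo_tool:
  commands: [0.001,0.002,0.016,0,0,0.1,0,0.001,0.002,0.018,0,0,0.1,0,0.001,0.002,0.018,0,0,0.1,0,0.001,0.002,0.018,0,0,0.1,0,0.001,0.002,0.018,0,0,0.1,0]

```text
time_s: 3.27
tcp_pos: [0.4994, -0.0289, 0.171]
ee_rot: [0.261, -0.116, 0.958, 0.027]
force: [0.0, 0.2, 1.1]
finger_gap: 0.01
```

```bash
python3 -c "
from h import *
import cv2
todo([.538,-.008,.085])"
```

```text
t 3.2667 tcp [ 0.4994 -0.0289  0.171 ] F [0.0217 0.2398 1.0599] gap 0.009755901490794283 q [-0.4238 -0.4078  2.3234  0.4247  0.8351 -2.4615]
shift tool [0.0068 0.0119 0.0956] rotvec deg [-0.5784  0.3886  0.0054]
shift in target frame [0.0062 0.011  0.0958] world down in tool [0.5059 0.0088 0.8626]
```

Emit:
servo_tool:
  commands: [0.001,0.002,0.016,0,0,0,0,0.001,0.002,0.016,0,0,0,0,0.001,0.002,0.016,0,0,0,0,0.001,0.002,0.016,0,0,0,0,0.001,0.002,0.014,0,0,0,0,0.001,0.002,0.01,0,0,0,0,0,0,0,0,0,0,0]

```text
time_s: 3.85
tcp_pos: [0.5362, -0.0035, 0.0829]
ee_rot: [0.252, -0.11, 0.961, 0.03]
force: [0.0, 0.7, -0.3]
finger_gap: 0.004
```

```bash
python3 -c "
from h import *
import cv2
f=lambda i:np.clip(cv2.resize(i,None,fx=4,fy=4,interpolation=cv2.INTER_CUBIC).astype(float)*1.6,0,255).astype('uint8')
cv2.imwrite('pics/a2.png',f(cams.get_image('scene')[150:300,235:435]))
cv2.imwrite('pics/b2.png',f(cams.get_image('top')[90:240,240:440]))
todo([.546,-.0065,.054])
P=r.observe()['tcp_pos'];q=r.observe()['ee_rot'];R=Ro.from_quat([q[1],q[2],q[3],q[0]])
T=P+R.apply([.0095,0,.014]);print('edge',T,proj('scene',T),proj('top',T))
T=P+R.apply([.0,0,.014]);print('tip',T,(proj('scene',T)-[235,150])*4,(proj('top',T)-[240,90])*4)"
```

```text
t 3.95 tcp [ 0.5368 -0.0041  0.0848] F [ 0.1504 -0.9436 -0.3587] gap 0.0014624021686833228 q [-0.316  -0.1284  2.2902  0.4847  0.5831 -2.4702]
shift tool [ 0.0078 -0.0044  0.0309] rotvec deg [-0.3914 -0.4254 -0.7667]
shift in target frame [ 0.0081 -0.0046  0.0308] world down in tool [ 0.4936 -0.0007  0.8697]
edge [ 0.5355 -0.0044  0.0679] [318.7852 229.8901] [325.1621 211.0711]
tip [ 0.5435 -0.0025  0.0726] [345.0804 310.1087] [337.5792 471.3803]
```

View pics/a2.png

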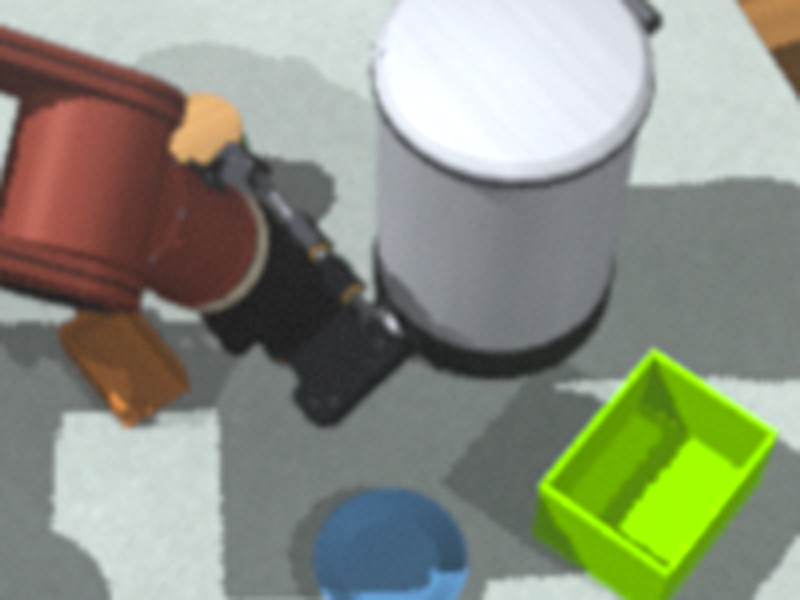

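View pics/b2.png

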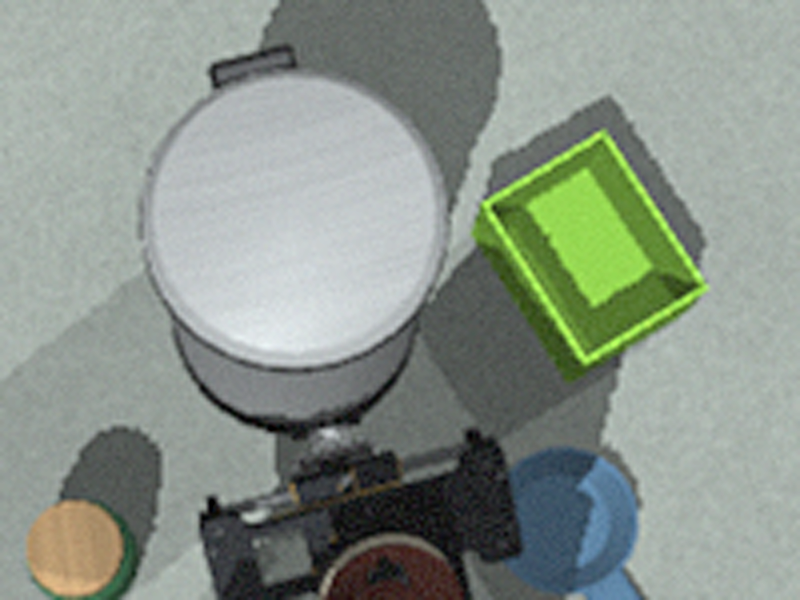

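The hand stands over the tread, clear of the drum and the neighbours: the tip is near (345,310) in the scene crop. Next, fine lateral alignment, then a slow descent.

Emit:
servo_tool:
  commands: [0.0007,-0.0011,0.005,0,0,0,0,0.0007,-0.0011,0.005,0,0,0,0,0.0007,-0.0011,0.005,0,0,0,0,0.0007,-0.0011,0.004,0,0,0,0,0,0,0,0,0,0,0,0,0,0,0,0,0,0]

```text
time_s: 4.45
tcp_pos: [0.5477, -0.0085, 0.0689]
ee_rot: [0.256, -0.11, 0.96, 0.028]
force: [0.3, 0.1, 0.0]
finger_gap: 0.008
```

```bash
python3 -c "
from h import *
todo([.546,-.0065,.054])"
```

```text
t 4.45 tcp [ 0.5477 -0.0085  0.0689] F [0.2525 0.1089 0.0198] gap 0.00787446538686657 q [-0.3172 -0.0641  2.2716  0.5231  0.5382 -2.5143]
shift tool [0.0085 0.0023 0.0124] rotvec deg [-0.5893 -0.1766 -0.8287]
shift in target frame [0.0085 0.0023 0.0124] world down in tool [0.4973 0.0017 0.8676]
```

Emit:
servo_tool:
  commands: [0.001,0.0004,0.0017,0,0,0,0,0.001,0.0004,0.0017,0,0,0,0,0.001,0.0004,0.0017,0,0,0,0,0.001,0.0004,0.0017,0,0,0,0,0.001,0,0.0017,0,0,0,0]

```text
time_s: 4.87
tcp_pos: [0.5476, -0.0073, 0.0592]
ee_rot: [0.257, -0.109, 0.96, 0.028]
force: [-0.5, 0.6, -0.2]
finger_gap: 0.004
```

```bash
python3 -c "
from h import *
todo([.546,-.0065,.054])"
```

```text
t 4.8667 tcp [ 0.5476 -0.0073  0.0592] F [-0.4532  0.6166 -0.2148] gap 0.004432285012198325 q [-0.3141 -0.0424  2.2757  0.545   0.5131 -2.5369]
shift tool [0.0038 0.0012 0.0038] rotvec deg [-0.6513 -0.0964 -0.8466]
shift in target frame [0.0038 0.0012 0.0038] world down in tool [0.4986 0.0025 0.8669]
```

Emit:
servo_tool:
  commands: [0.0,0.0,0,0,0,1.5,0,0,0,0,0,0,1.5,0,0,0,0,0,0,1.0,0,0.0004,0,0.0009,0,0,0,0,0.0005,0,0.0009,0,0,0,0,0.0005,0,0.0009,0,0,0,0,0.0005,0,0.0009,0,0,0,0,0.0005,0,0.0009,0,0,0,0]

```text
time_s: 5.53
tcp_pos: [0.5476, -0.0067, 0.0533]
ee_rot: [0.255, -0.075, 0.963, 0.037]
force: [-6.0, -0.9, 8.7]
finger_gap: 0.005
```

```bash
python3 -c "
from h import *
todo([.546,-.0065,.054])"
```

```text
t 5.5333 tcp [ 0.5476 -0.0067  0.0533] F [-5.998  -0.8934  8.6988] gap 0.005098404340476986 q [-0.3131 -0.0281  2.2769  0.5599  0.4998 -2.4822]
shift tool [ 0.001   0.0005 -0.0014] rotvec deg [-0.6258 -0.0662 -4.9   ]
shift in target frame [ 0.001   0.0006 -0.0014] world down in tool [ 0.4976 -0.0332  0.8668]
```

Emit:
servo_tool:
  commands: [0.001,0,0.0012,0,0,0,0,0.001,0,0.0012,0,0,0,0,0.001,0,0.0012,0,0,0,0,0.001,0,0.0012,0,0,0,0]

```text
time_s: 5.87
tcp_pos: [0.5474, -0.0068, 0.0491]
ee_rot: [0.257, -0.077, 0.963, 0.037]
force: [-6.5, -0.7, 8.9]
finger_gap: 0.005
```

```bash
python3 -c "
from h import *
todo([.546,-.0065,.0315])"
```

```text
t 5.8667 tcp [ 0.5474 -0.0068  0.0491] F [-6.4851 -0.7074  8.9024] gap 0.005423579991309034 q [-0.3144 -0.0187  2.2795  0.5769  0.4893 -2.5045]
shift tool [ 0.01   -0.      0.0146] rotvec deg [-0.6076  0.0633 -4.7208]
shift in target frame [0.0099 0.0006 0.0146] world down in tool [ 0.4996 -0.032   0.8656]
```

Emit:
servo_tool:
  commands: [0.0018,0,0.0009,0,0,0,0,0.0018,0,0.0009,0,0,0,0,0.0018,0,0.0009,0,0,0,0]

```text
time_s: 6.12
tcp_pos: [0.547, -0.007, 0.0473]
ee_rot: [0.259, -0.077, 0.962, 0.037]
force: [-2.5, 3.6, 7.4]
finger_gap: 0.004
```

```bash
python3 -c "
from h import *
import cv2
f=lambda i:np.clip(cv2.resize(i,None,fx=4,fy=4,interpolation=cv2.INTER_CUBIC).astype(float)*1.6,0,255).astype('uint8')
cv2.imwrite('pics/b3.png',f(cams.get_image('top')[90:240,240:440]))
todo([.546,-.0065,.0315])"
```

```text
t 6.1667 tcp [ 0.547  -0.007   0.0472] F [-1.3921  2.0688  5.9432] gap 0.008926976142097538 q [-0.3173 -0.0168  2.2852  0.597   0.4806 -2.5281]
shift tool [0.0087 0.0002 0.0131] rotvec deg [-0.6258  0.4101 -4.6432]
shift in target frame [0.0085 0.0007 0.0132] world down in tool [ 0.5049 -0.0313  0.8626]
```

View pics/b3.png

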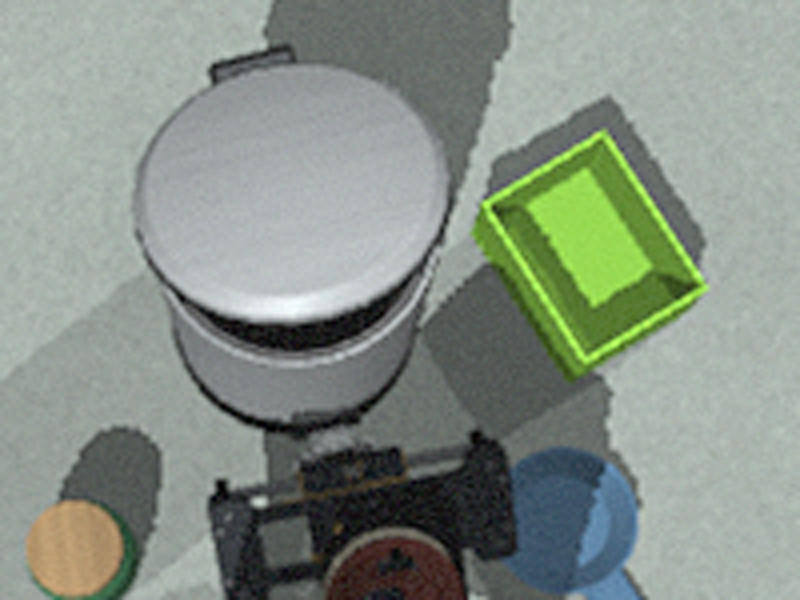

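Emit:
servo_tool:
  commands: [0.0015,0,0.0012,0,0,0.4,0,0.0015,0,0.0012,0,0,0.4,0,0.0015,0,0.0012,0,0,0.4,0,0.0015,0,0.0012,0,0,0.4,0,0.0015,0,0.0012,0,0,0.4,0,0.0015,0,0.0012,0,0,0.4,0]

```text
time_s: 6.67
tcp_pos: [0.5472, -0.0072, 0.0417]
ee_rot: [0.263, -0.058, 0.962, 0.042]
force: [-2.8, 1.2, 5.8]
finger_gap: 0.004
```

```bash
python3 -c "
from h import *
todo([.546,-.0065,.0315])"
```

```text
t 6.6667 tcp [ 0.5472 -0.0072  0.0417] F [-2.8101  1.2182  5.7918] gap 0.004393349187701129 q [-0.3203 -0.0048  2.2917  0.6359  0.4608 -2.531 ]
shift tool [0.0062 0.0004 0.0082] rotvec deg [-0.6756  0.9563 -6.8853]
shift in target frame [0.006  0.001  0.0083] world down in tool [ 0.5114 -0.0507  0.8579]
```

Emit:
servo_tool:
  commands: [0.0015,0,0.0012,0,-0.1,0.4,0,0.0015,0,0.0012,0,-0.1,0.4,0,0.0015,0,0.0012,0,-0.1,0.4,0,0.0015,0,0.0012,0,-0.1,0.4,0,0.0015,0,0.0012,0,-0.1,0.4,0,0.0015,0,0.0012,0,-0.1,0.4,0]

```text
time_s: 7.17
tcp_pos: [0.5474, -0.0076, 0.0351]
ee_rot: [0.272, -0.038, 0.96, 0.048]
force: [0.2, 0.9, 3.7]
finger_gap: 0.006
```

```bash
python3 -c "
from h import *
todo([.546,-.0065,.0325])"
```

```text
t 7.1667 tcp [ 0.5474 -0.0076  0.0351] F [0.2209 0.8917 3.7077] gap 0.006149674504115531 q [-0.3257  0.008   2.3054  0.7097  0.4305 -2.5687]
shift tool [0.0025 0.001  0.0016] rotvec deg [-0.8001  2.0958 -9.2082]
shift in target frame [0.0023 0.0014 0.0017] world down in tool [ 0.5257 -0.0706  0.8477]
```

Emit:
servo_tool:
  commands: [0.001,0,0.0013,0,0.2,0.2,0,0.001,0,0.0013,0,0.2,0.2,0,0.0004,0,0.0006,0,0,0,0]

```text
time_s: 7.42
tcp_pos: [0.5482, -0.0075, 0.0321]
ee_rot: [0.269, -0.034, 0.961, 0.048]
force: [-10.5, 0.8, 17.3]
finger_gap: 0.007
```

```bash
python3 -c "
from h import *
import cv2
f=lambda i:np.clip(cv2.resize(i,None,fx=4,fy=4,interpolation=cv2.INTER_CUBIC).astype(float)*1.6,0,255).astype('uint8')
cv2.imwrite('pics/b4.png',f(cams.get_image('top')[60:210,240:440]))
cv2.imwrite('pics/a4.png',f(cams.get_image('scene')[120:270,235:435]))
todo([.546,-.0065,.0325])"
```

```text
t 7.5167 tcp [ 0.5481 -0.0075  0.0322] F [-7.6002  1.1609 13.5836] gap 0.008270847092536886 q [-0.3232  0.0186  2.3002  0.7056  0.4278 -2.557 ]
shift tool [ 0.0016  0.0012 -0.0013] rotvec deg [-0.7825  1.8056 -9.6262]
shift in target frame [ 0.0014  0.0015 -0.0012] world down in tool [ 0.5209 -0.0742  0.8504]
```

View pics/a4.png

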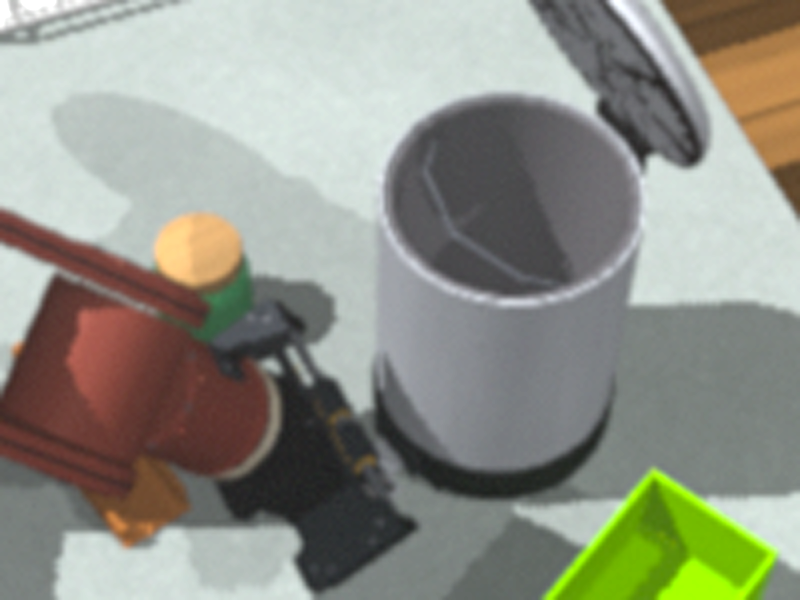

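View pics/b4.png

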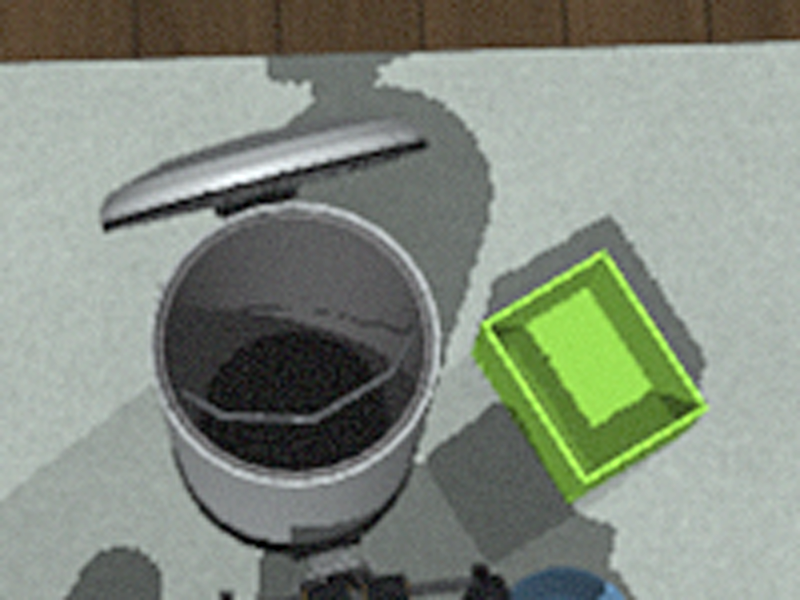

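Lid is wide open on its stop, and the bin has not moved: its base front is still at (270,545), matching the earlier view. Now the hold, with a small down-feed.

Emit:
servo_tool:
  commands: [0.0005,0,0.0004,0,0,0,0,0.0005,0,0.0004,0,0,0,0,0.0005,0,0.0005,0,0,0,0,0.0005,0,0.0005,0,0,0,0,0.0005,0,0.0005,0,0,0,0,0.0005,0,0.0005,0,0,0,0]

```text
time_s: 8.02
tcp_pos: [0.5483, -0.0074, 0.032]
ee_rot: [0.27, -0.037, 0.961, 0.049]
force: [-13.5, -1.0, 20.5]
finger_gap: 0.003
```

Emit:
servo_tool:
  commands: [0,0,-0.0008,0,0,0,0,0,0,0,0,0,0,0,0,0,0,0,0,0,0]

```text
time_s: 8.27
tcp_pos: [0.5477, -0.0076, 0.0328]
ee_rot: [0.27, -0.037, 0.961, 0.048]
force: [-0.1, 0.0, 2.8]
finger_gap: 0.005
```

Emit:
servo_tool:
  commands: [0,0,0,0,0,0,0,0,0,0,0,0,0,0,0.0002,0,0.0003,0,0,0,0,0,0,0,0,0,0,0]

```text
time_s: 8.6
tcp_pos: [0.5481, -0.0075, 0.0324]
ee_rot: [0.27, -0.037, 0.961, 0.049]
force: [-5.0, 0.0, 7.5]
finger_gap: 0.009
```

Emit:
servo_tool:
  commands: [0,0,-0.0001,0,0,0,0,0,0,0,0,0,0,0,0,0,-0.0001,0,0,0,0,0,0,0,0,0,0,0,0,0,-0.0001,0,0,0,0,0,0,0,0,0,0,0,0,0,-0.0001,0,0,0,0,0,0,0,0,0,0,0]

```text
time_s: 9.27
tcp_pos: [0.5479, -0.0076, 0.0326]
ee_rot: [0.27, -0.037, 0.961, 0.049]
force: [-1.1, 0.0, 4.1]
finger_gap: 0.007
```

Emit:
servo_tool:
  commands: [0,0,0,0,0,0,0,0,0,0,0,0,0,0,0,0,-0.0001,0,0,0,0,0,0,0,0,0,0,0,0,0,0,0,0,0,0,0,0,-0.0001,0,0,0,0,0,0,0,0,0,0,0,0,0,-0.0001,0,0,0,0,0,0,0,0,0,0,0,0,0,0,0,0,0,0,0,0,-0.0001,0,0,0,0,0,0,0,0,0,0,0]

```text
time_s: 10.27
tcp_pos: [0.5477, -0.0076, 0.0328]
ee_rot: [0.27, -0.037, 0.961, 0.049]
force: [1.3, 1.4, 2.4]
finger_gap: 0.008
```

```bash
python3 -c "
from h import *
import cv2
cv2.imwrite('pics/b5.png',cams.get_image('top')[60:260,200:480])
todo([.546,-.0065,.0545])"
```

```text
t 10.3167 tcp [ 0.5477 -0.0076  0.0328] F [1.0915 1.1799 2.3894] gap 0.00778089118819282 q [-0.3257  0.0161  2.3019  0.7108  0.4304 -2.5686]
shift tool [-0.01    0.0028 -0.0192] rotvec deg [-0.6897  1.8902 -9.3448]
shift in target frame [-0.0097  0.0015 -0.0195] world down in tool [ 0.5224 -0.0732  0.8496]
```

View pics/b5.png

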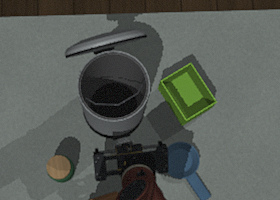

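Still wide open. I'll hold one more second for margin.

Emit:
servo_tool:
  commands: [0.0001,0,0.0001,0,0,0,0,0,0,0,0,0,0,0,0,0,0,0,0,0,0,0,0,0,0,0,0,0,0,0,0,0,0,0,0,0,0,0,0,0,0,0,0,0,0,0,0,0,0,0,0,0,0,0,0,0,0,0,0,0,0,0,0,0,0,0,0,0,0,0]

```text
time_s: 11.15
tcp_pos: [0.5477, -0.0076, 0.0327]
ee_rot: [0.27, -0.037, 0.961, 0.049]
force: [0.4, 0.5, 2.7]
finger_gap: 0.005
```

Emit:
servo_tool:
  commands: [-0.0003,0,-0.0005,0,0,0,0,-0.0004,0,-0.0006,0,0,0,0,-0.0004,0,-0.0006,0,0,0,0,-0.0004,0,-0.0006,0,0,0,0,-0.0004,0,-0.0006,0,0,0,0,-0.0004,0,-0.0006,0,0,0,0,-0.0004,0,-0.0006,0,0,0,0,-0.0004,0,-0.0006,0,0,0,0]

```text
time_s: 11.82
tcp_pos: [0.5469, -0.0078, 0.0378]
ee_rot: [0.269, -0.037, 0.961, 0.049]
force: [-1.2, 0.5, 2.9]
finger_gap: 0.004
```

Emit:
servo_tool:
  commands: [-0.0004,0,-0.0006,0,0,0,0,-0.0004,0,-0.0006,0,0,0,0,-0.0004,0,-0.0006,0,0,0,0,-0.0004,0,-0.0006,0,0,0,0,-0.0004,0,-0.0006,0,0,0,0,-0.0004,0,-0.0006,0,0,0,0,-0.0004,0,-0.0006,0,0,0,0,-0.0004,0,-0.0006,0,0,0,0,-0.0004,0,-0.0006,0,0,0,0,-0.0004,0,-0.0006,0,0,0,0]

```text
time_s: 12.65
tcp_pos: [0.5467, -0.0079, 0.0459]
ee_rot: [0.269, -0.038, 0.961, 0.049]
force: [-3.0, -0.0, 5.1]
finger_gap: 0.0
```

Emit:
servo_tool:
  commands: [-0.0003,0,-0.0004,0,0,0,0,-0.0003,0,-0.0004,0,0,0,0,-0.0003,0,-0.0004,0,0,0,0,-0.0003,0,-0.0004,0,0,0,0,-0.0003,0,-0.0004,0,0,0,0,-0.0003,0,-0.0004,0,0,0,0,-0.0003,0,-0.0004,0,0,0,0]

```text
time_s: 13.23
tcp_pos: [0.5469, -0.0079, 0.0504]
ee_rot: [0.269, -0.038, 0.961, 0.05]
force: [-4.3, 0.2, 6.7]
finger_gap: 0.007
```

Emit:
servo_tool:
  commands: [-0.0002,0,-0.0003,0,0,0,0,-0.0002,0,-0.0003,0,0,0,0,-0.0002,0,-0.0003,0,0,0,0,-0.0002,0,-0.0003,0,0,0,0,-0.0002,0,-0.0003,0,0,0,0,-0.0002,0,-0.0003,0,0,0,0,-0.0002,0,-0.0003,0,0,0,0,-0.0002,0,-0.0003,0,0,0,0,-0.0003,0,-0.0005,0,0,0,0,-0.0003,0,-0.0005,0,0,0,0]

```text
time_s: 14.07
tcp_pos: [0.5465, -0.008, 0.0553]
ee_rot: [0.268, -0.038, 0.961, 0.05]
force: [-0.9, -0.5, -0.4]
finger_gap: 0.008
```

Contact has ended softly. Backing off along the approach path.

Emit:
servo_tool:
  commands: [-0.001,0,-0.002,0,0,0,0,-0.001,0,-0.004,0,0,0,0,0,0,-0.008,0,0,0,0,0,0,-0.012,0,0,0,0,0,0,-0.014,0,0,0,0,0,0,-0.014,0,0,0,0,0,0,-0.014,0,0,0,0,0,0,-0.014,0,0,0,0,0,0,-0.012,0,0,0,0,0,0,-0.008,0,0,0,0,0,0,0,0,0,0,0]

```text
time_s: 14.98
tcp_pos: [0.4911, -0.0207, 0.1462]
ee_rot: [0.265, -0.038, 0.962, 0.049]
force: [0.2, -0.5, 0.2]
finger_gap: 0.008
```

```bash
python3 -c "
from h import *
import cv2
todo([.46,-.03,.25])
f=lambda i:np.clip(cv2.resize(i,None,fx=2.5,fy=2.5,interpolation=cv2.INTER_CUBIC).astype(float)*1.6,0,255).astype('uint8')
A=cams.get_image('scene');B=cams.get_image('top')
cv2.imwrite('pics/c6.png',np.vstack([f(A[130:250,200:450]),f(B[90:210,220:470])]))
for n,im in(('scene',A),('top',B)):
    o=cv2.imread(f'pics/{n}0.png')
    for nm,img in(('before',o),('after',im)):
        h=cv2.cvtColor(img,cv2.COLOR_BGR2HSV)
        for c,lo,hi in(('lime',(38,150,60),(50,255,255)),('blue',(100,90,40),(115,255,255))):
            m=cv2.moments(cv2.inRange(h,lo,hi),True);print(n,nm,c,m['m00'],m['m10']/m['m00'],m['m01']/m['m00'])
"
```

```text
t 14.9833 tcp [ 0.4911 -0.0207  0.1462] F [ 0.1829 -0.5429  0.1766] gap 0.008384251516413116 q [-0.4187 -0.4091  2.3802  0.4617  0.7722 -2.3369]
shift tool [-0.0263  0.0016 -0.1055] rotvec deg [-0.5424  1.344  -9.3311]
shift in target frame [-0.0239 -0.0015 -0.1061] world down in tool [ 0.5141 -0.0746  0.8545]
scene before lime 2273.0 397.7439507259129 270.0673119225693
scene before blue 1433.0 327.21772505233776 296.23726448011166
scene after lime 2279.0 397.7011847301448 270.0877577885037
scene after blue 1409.0 326.8857345635202 296.3811213626686
top before lime 1781.0 385.978102189781 153.0398652442448
top before blue 1341.0 384.758389261745 225.93139448173005
top after lime 1634.0 386.72154222766216 151.26988984088126
top after blue 1056.0 387.4308712121212 226.4346590909091
```

View pics/c6.png

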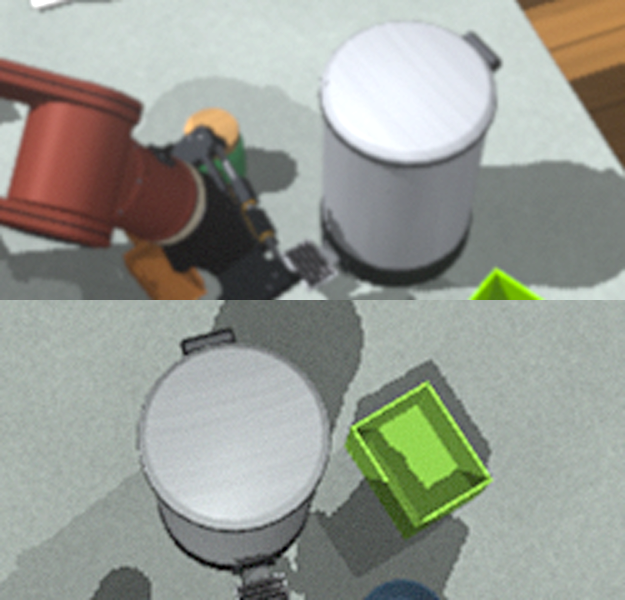

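Emit:
servo_tool:
  commands: [-0.003,0,-0.01,0,0,0,0,-0.004,0,-0.014,0,0,0,0,-0.004,0,-0.014,0,0,0,0,-0.004,0,-0.014,0,0,0,0,-0.004,0,-0.014,0,0,0,0,-0.003,0,-0.01,0,0,0,0,0,0,0,0,0,0,0,0,0,0,0,0,0,0]

```text
time_s: 15.75
tcp_pos: [0.4685, -0.0266, 0.2158]
ee_rot: [0.258, -0.037, 0.964, 0.052]
force: [-1.1, -0.2, -1.0]
finger_gap: 0.009
```

```bash
python3 -c "
from h import *
import cv2
A=cams.get_image('scene');B=cams.get_image('top')
cv2.imwrite('pics/c7.png',np.vstack([A[130:340,180:480],B[60:270,200:500]]))
a=cv2.imread('pics/top0.png');D=cv2.absdiff(a,B).max(2)[95:175,270:355];print('bin diff top',D.mean(),(D>50).sum())
a=cv2.imread('pics/scene0.png');D=cv2.absdiff(a,A).max(2)[140:240,330:400];print('bin diff scene',D.mean(),(D>50).sum())
print(r.observe()['force'],r.observe()['time_s'])
"
```

```text
bin diff top 3.8661764705882353 4
bin diff scene 9.696714285714286 0
[-1.27008678e+00  1.15520769e-01 -4.35779295e-04] 15.85
```

View pics/c7.png

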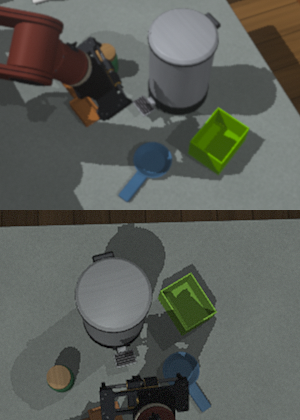

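The lid is shut, the pedal is up, nothing has moved and the hand is clear. Handing in.

```bash
python3 -c "
from workcell import r
print(r.close_job())"
```

```text
the job is handed in; nothing more can be done
None
```

I pressed the pedal with closed fingertips until the lid reached its stop and held it wide open for about 3.7 s. Then I let the pedal up at about 6–10 mm/s until contact faded, backed the hand away, and handed in at about 15.9 s.

- **Final state:** the last pictures show the lid shut and the pedal up. The bin shows almost no change from the first pictures, and the hand is about 18 cm above the pedal.
- **Neighbours:** in the scene view the tub and spoon rest are where they started, to within about 0.4 px. In the top view their colour centres shifted 2–3 px, which I put down to the arm's shadow and the arm covering part of them. I checked the pot and scoop only by eye, and the arm partly hid the scoop.
- **Pressing force:** early in the hold, at the stop, the force briefly reached 20.5 N down and 13.5 N sideways. I eased it to about 3–7 N straight away, and no tip or shift of the bin showed afterwards.
- **Lid angle:** I worked it out from fingertip height and the pictures; I had no direct reading of it.

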